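# Index the thin-section carousel and draw the blue cassette

### The arm

A 6-joint arm with a two-finger parallel gripper is mounted at the origin on a cart in front of the work surface, level with it; the furniture and walls round the work are solid. World frame = base frame: x ahead of the robot, y to its left, z up, the work surface at z = 0. Lengths are in m, angles in rad, forces in N, time in s.
With the tool pointing down it reaches from about 0.35 to 0.725 m from the base axis. Payload 4.3 kg.
Tool frame: the origin (TCP) lies on the front face of the gripper's body, between the roots of the fingers; the fingertips stand 73 mm ahead of it and the grasp point (between the pads) lies 54 mm ahead of it; z points along the fingers, y is the line along which they close (so a half turn about z gives the same grasp; the last joint's range is limited). The gripper opens to 85 mm and grips with 20 to 120 N. Pads are 22 mm wide; open, the fingers measure 114 mm over their backs; the gripper's body (76 mm by 85 mm) begins 54 mm behind the grasp point. The pads swing forward as they close: fully open they stand 13 mm farther back than shut.
Start: joints at [1.095, 0.377, 0.081, 1.274, 0, 1.46], TCP at [0.206, 0.537, 0.304] pointing down, gripper open.
Joint ranges: [-2.72, 2.72], [-0.84, 1.66], [-1.02, 1.22], [-1.77, 2.12], [-1.37, 1.28], [-3.14, 3.14]. Speed limits (rad/s): [2.57, 2.57, 3.14, 3.14, 3.14, 3.14].

### API

Orientations are given as [roll, pitch, yaw] about the fixed x, y, z axes, in that order (R = Rz(yaw) Ry(pitch) Rx(roll)).
In Python, from plant import env gives the robot as it stands.
- The arm moves only by the tool jog_arm, never from a script. Its argument "increments" is one flat list of numbers, 7 for each row, row after row: the turn, a rotation vector about the tool's x, y, z in rad, then the shift along the tool's x, y, z in m, then the opening, from -1 (shut) to 1 (fully open). In form: [rx, ry, rz, tx, ty, tz, hand, rx, ry, rz, tx, ty, tz, hand, ...]. A call has 1 to 5 rows; each row shifts and turns the commanded pose from where the row before left it, along the tool's axes as they then stand; what a row does not reach is not made up. A row lasts 1/12 s, in which the tool goes at most 41.7 mm and 7.16 degrees, less where a joint would pass 70% of its speed; a pose out of reach is approached as far as the arm can. A call is refused whole if a number of a shift passes 0.0417 or a number of a turn 0.125, either way. A call with a gripper value outside its range is refused whole. The fingers move at their own pace and stop on an object; the grip force is fixed at half the most. Time passes only in rows, so rows that do not move let the fingers close. It gives the time, the measured TCP pose, the force, the opening and the grip force at its end, in the units of the state.
- env.state(): the state, without advancing time (a new reading comes with each control period).
- env.snapshot(name): name is "scene" or "top"; returns a dict with "frame" (420x560x3 uint8, blue, green, red), "fx", "fy", "cx", "cy" (pixels), "rvec" (rotation vector, rad) and "tvec" (3), from world to camera coordinates, as OpenCV has them. Camera axes: x right, y down, z forward; pixel columns grow to the right and rows downward; lengths in m; the calibration is good to about 2 mm. A picture is of the moment at which its call begins. There is no depth.
- env.sign_off(): hands the job in; it is judged then, once.
Trained networks look in a picture, given as the dict that the camera call returned (one of the last four; its "shot" number tells which), for a name from the list of things; names that differ only in an ending like _2 or _b are one class to them, and where a whole thing is asked for, a point or a joint stands for the part that bears it (a point fixed in the world has none). Each returns a list of dicts, best first, with "score" (0 to 1); they miss things now and then, are a little off and sometimes report something else, mostly with a low value. They report only what shows in the picture. A call takes as long as a camera call.
- env.look_for(target, picture): "box" ([left, top, right, bottom] in pixels, round what is visible of it).
- env.regions_of(target, picture): "region" (420x560 bool, what is visible of it) and "box" ([left, top, right, bottom] in pixels, round what is visible of it).
The state is a dict: "time_s": time; "joint_pos": joint angles; "dq": joint speeds; "joint_torque": joint torques, N m; "position": TCP position; "eef_rot": TCP orientation; "wrist_force": force on the tool from outside, world axes, zero at the start; "ft_torque": the same for the moment, N m; "width": finger opening in m; "grasp_force": force on a finger pad.
Only numpy, scipy, OpenCV 4.12 (cv2) and the standard library are available. Lean on these libraries where they do the work, as an engineer would, in place of code of your own. Each camera call takes 0.05 s, during which the arm holds its last target. There are 200 camera calls.

### The job

Turn the carousel by its black hub knob until the blue slide cassette clicks home at the load port, the gap in the guard rail with the green mark. Then pinch the cassette's two side catches together, draw it straight up out of its nest and finish while holding it there over the load port: catches still pinched, level and still, its underside at least 10 cm above the nest, hanging from the fingers alone. Leave the white and yellow cassettes seated and the notebook, timer, red-lidded jar and tweezers where they are.

Things in the scene. Friction and masses are not known exactly. Their poses are not given: they have to be found in the camera images.
- carousel_base: Fixed round white drum, 243 mm across, 40 mm high, with a grey guard rail to z 58 mm whose lip reaches in to 105 mm from the axis. Origin: middle of its underside, z along the turntable axis, x towards the load port, where the rail has a 28 degree gap and the drum a green mark. Elsewhere the lip lies over a cassette's outer toe and blocks a straight lift; only at the gap is it clear.
- turntable (a joint): How far the turntable has turned since the start, rad, + anticlockwise from above, endless. A spring detent clicks and holds at every quarter turn (a nest at the port) with up to about 0.2 N m and pulls the table to the nearest click. At the start the empty nest stands clicked at the port and the blue cassette a quarter turn to one side or the other.
- hub_knob (a point): Middle of the black square hub knob on the turntable axis: 36 x 36 mm, 28 mm tall, on a 22 mm shaft; its middle is 122 mm, its top 136 mm above the worktop. Turns with the table: x points to the empty nest, z up. The knob's flats stand at 45 degrees to x and y: fingers closing along x+y or x-y meet flats and pass between the cassettes.
- port (a point): Fixed point at the load port where the floor of a nest lies: 75 mm from the turntable axis towards the green mark, 46 mm above the worktop; axes as carousel_base. Four nests stand a quarter turn apart on the dark grey turntable. Each has two steel keeper brackets, 45 mm high, 63 mm apart inside and 69 mm outside, that the cassette's catches hook under.
- blue: Blue slide cassette, about 0.19 kg: body 52 x 28 x 30 mm high, a toe at each end. Origin: middle of its underside; x along the turntable's radius (outward or inward), y across the catches, z up. On its +y and -y sides spring arms, 22 mm wide, hinged at 4 mm, reach 84 mm above the underside, with grey ribbed pads at 55 to 81 mm. Over the pads about 61 mm when out, 41 mm when pinched right in.
- blue_grip (a point): Point midway between the finger pads of the blue cassette, 68 mm above its underside, axes as blue. Pinch here from above with the fingers closing along y; keep fingertips more than 47 mm above the underside, clear of the keeper brackets.
- blue_left (a joint): Catch on the blue cassette's +y side, rad: 0 out (nose hooked under its keeper), 0.16 pinched right in against its stop, arm upright; nose clear from about 0.10. Spring: about 3.5 N at the pad to start, 9.5 N to hold it right in.
- blue_right (a joint): The same for the catch on the -y side.
- white: White cassette of the same kind, on the other side of the empty nest from the blue one; stays in its nest. Origin: middle of its underside.
- yellow: Yellow cassette of the same kind, across the turntable from the empty nest; stays in its nest. Origin: middle of its underside.
- notebook: Purple notebook, 210 x 152 x 14 mm, lying on the worktop; origin under its middle.
- timer: Digital timer, 66 x 66 x 16 mm, lying on the worktop; origin under its middle.
- jar: Sample jar with a red lid, 53 mm across, 68 mm high; origin under its middle.
- tweezers: Steel tweezers lying on the notebook, 126 x 17 x 8 mm; origin under the middle.

How it is judged:
On the way:
1. the blue cassette stands at the load port, the turntable at rest on its click and the cassette still in its nest (distance between blue and port below 0.005 m and velocity of joint turntable between -0.1 and 0.1 rad/s), for 0.2 s.
At the end, for the whole second after the job is handed in: The blue cassette hangs level (within 11 degrees) and still from the fingers over the load port (within 60 mm sideways), both catches pinched (over 0.09 rad), underside at least 95 mm above the nest floor, off the carousel; the other two cassettes stand seated in their nests (z of blue in the frame of port above 0.095 m and horizontal distance between blue and port below 0.06 m and angle between blue's own z axis and vertical below 0.2 rad and linear speed of blue below 0.03 m/s and value of joint each of blue_left, blue_right above 0.09 rad and contact force between the fingers and blue above 3 N and contact force between blue and carousel_base below 0.05 N and z of each of white, yellow in the frame of port below 0.003 m and angle between each of white, yellow's own z axis and vertical below 0.1 rad); the arm keeps its last pose, push and grip.
It fails at once if the white or yellow cassette leaves its nest (z of any of white, yellow in the frame of port above 0.015 m).
It fails at once if a bystander is pushed more than 20 mm (distance of any of notebook, timer, jar, tweezers from where it was at the start of the episode above 0.02 m).
It also fails if it takes over 45 s, if anything falls off the work surface, if the arm or the gripper's body presses on something with over 40 N, if the wrist force passes 120 N, or if a joint passes its speed limit or range.

## Working session

There is one attempt and no reset: what is moved stays moved. The work goes in short steps, Python scripts to look and compute and a tool call to move; the robot and the scene stay as the last step left them, time stands still between calls to the robot, and variables do not carry over. Pictures are saved under pics/ and viewed, at most 10 in all, crops included, and the job is handed in when it is done.

Besides the shell and the picture viewer there is one more tool, called after "Call:" as a command line: name --argument value ..., lists and objects as JSON in quotes. jog_arm: Moves the arm, as the interface text tells. Its arguments: {"type":"object","properties":{"increments":{"type":"array","items":{"type":"number"}}},"required":["increments"]}

```bash
ls; mkdir -p pics
python3 - <<'E'
from plant import env
import cv2,numpy as np
print(env.state())
for n in("scene","top"):
    p=env.snapshot(n); cv2.imwrite(f"pics/{n}0.png",p["frame"])
    print(n,p["fx"],p["cx"],p["cy"],p["rvec"],p["tvec"])
    for t in("carousel_base","hub_knob","blue","white","yellow","jar","timer","notebook"):
        print(t,[(np.round(d["box"]).tolist(),round(d["score"],2)) for d in env.look_for(t,p)[:2]])
E
```

```text
pics
{'time_s': 0.0, 'joint_pos': array([1.09473652e+00, 3.78091991e-01, 7.96087100e-02, 1.27443327e+00,
       2.38550343e-05, 1.46050545e+00]), 'dq': array([-5.32992834e-05,  1.70374284e-04, -1.37798712e-03, -9.77100927e-04,
        7.91444155e-04,  1.15055719e-03]), 'joint_torque': array([-1.95850283e-03, -4.63611352e+01,  2.69871730e+01,  2.09545379e-02,
       -3.93698538e-04, -3.23273717e-06]), 'position': array([0.20539986, 0.53649791, 0.30293758]), 'eef_rot': array([-3.13948794e+00, -2.57077385e-04,  2.77582343e+00]), 'wrist_force': array([ 0.28239425, -0.6341586 , -0.13916276]), 'ft_torque': array([-0.05544666,  0.01286776, -0.01898215]), 'grasp_force': 0.0, 'width': 0.0852278166781854}
scene 409.8851884295624 275.5486832640527 216.14367539203744 [ 2.16772469 -0.79909355  0.37063931] [-0.34448518  0.28168619  1.05604462]
carousel_base [([303.0, 258.0, 396.0, 343.0], 0.9)]
hub_knob []
blue [([359.0, 282.0, 387.0, 321.0], 0.84)]
white [([320.0, 250.0, 342.0, 286.0], 0.6)]
yellow [([357.0, 253.0, 386.0, 289.0], 0.9)]
jar [([267.0, 212.0, 278.0, 236.0], 0.56)]
timer [([276.0, 247.0, 304.0, 265.0], 0.78)]
notebook [([176.0, 174.0, 215.0, 215.0], 0.8)]
top 424.2968906695095 279.096638116114 208.35295018432197 [ 2.09632557 -2.07716441  0.25548259] [-0.00211254  0.49591895  1.03838286]
carousel_base [([348.0, 185.0, 440.0, 278.0], 0.73)]
hub_knob [([354.0, 188.0, 436.0, 275.0], 0.92)]
blue [([411.0, 209.0, 437.0, 236.0], 0.71)]
white [([357.0, 208.0, 377.0, 235.0], 0.8)]
yellow [([392.0, 188.0, 414.0, 212.0], 0.93), ([342.0, 183.0, 441.0, 277.0], 0.49)]
jar [([257.0, 202.0, 275.0, 227.0], 0.69)]
timer []
notebook [([101.0, 203.0, 185.0, 261.0], 0.66)]
```

Run:
```python
import cv2,numpy as np
a=cv2.imread("pics/scene0.png");b=cv2.imread("pics/top0.png")
s=cv2.resize(a[235:355,285:415],(520,480),interpolation=3);t=cv2.resize(b[170:290,335:455],(480,480),interpolation=3)
cv2.imwrite("pics/full.png",cv2.resize(np.hstack([a,b]),(800,300)))
cv2.imwrite("pics/crop.png",cv2.resize(np.hstack([s,t]),(800,384)))
```

```text
(no output)
```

View pics/full.png

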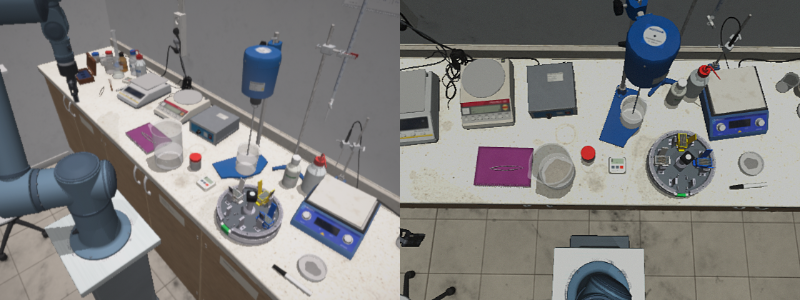

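View pics/crop.png

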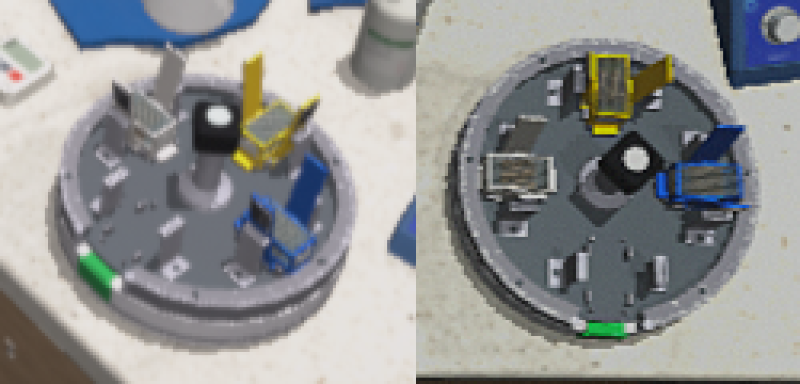

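The crops show the port, marked green, towards the robot at top px (394,273). The empty nest is there. Blue is on the right at (424,226), white on the left, yellow at the back, and the knob top is near (403,219). Blue therefore needs a clockwise quarter turn (negative). Next I'll triangulate.

```bash
cat > h.py <<'E'
import cv2,numpy as np
from plant import env
def cam(p):
    R=cv2.Rodrigues(np.float64(p["rvec"]))[0]; K=np.array([[p["fx"],0,p["cx"]],[0,p["fy"],p["cy"]],[0,0,1.]])
    return K,R,np.float64(p["tvec"]).reshape(3)
def ray(p,uv):
    K,R,t=cam(p); return -R.T@t, R.T@np.linalg.solve(K,[uv[0],uv[1],1])
def onz(p,uv,z):
    o,d=ray(p,uv); return o+d*(z-o[2])/d[2]
def tri(p,u,q,v):
    (a,d),(b,e)=ray(p,u),ray(q,v); s=np.linalg.lstsq(np.c_[d,-e],b-a,rcond=None)[0]
    x,y=a+d*s[0],b+e*s[1]; return (x+y)/2,np.linalg.norm(x-y)
def proj(p,X):
    return cv2.projectPoints(np.float64(X).reshape(-1,1,3),np.float64(p["rvec"]),np.float64(p["tvec"]),cam(p)[0],None)[0].reshape(-1,2)
def mask_c(p,f,box):
    m=np.zeros(p["frame"].shape[:2],bool); l,t,r,b=box; m[t:b,l:r]=f(p["frame"][t:b,l:r].astype(int)); ys,xs=np.nonzero(m); return np.array([xs.mean(),ys.mean()]),m.sum(),m
E
python3 - <<'E'
from h import *
s=env.snapshot("scene");t=env.snapshot("top")
gr=lambda f:(f[...,1]>f[...,2]+50)&(f[...,1]>f[...,0]+40)
g1=mask_c(s,gr,(285,235,415,355));g2=mask_c(t,gr,(335,170,455,290)); print("green",g1[:2],g2[:2],tri(s,g1[0],t,g2[0]))
wh=lambda f:f.min(-1)>170
w1=mask_c(s,wh,(348,264,359,278));w2=mask_c(t,wh,(398,214,409,225));print("spot",w1[:2],w2[:2],tri(s,w1[0],t,w2[0]))
bk=lambda f:f.max(-1)<50
k1=mask_c(s,bk,(343,262,364,286));k2=mask_c(t,bk,(388,208,412,234));print("knob black",k1[:2],k2[:2],tri(s,k1[0],t,k2[0]))
# drum circle: rail top outer silhouettes in top picture
for p,n in((s,"scene"),(t,"top")):
  for d in env.regions_of("carousel_base",p)[:1]:
    print(n,d["box"],d["score"]); c=np.array(d["box"]); 
for n in("blue","white","yellow"):
  a=env.regions_of(n,s)[:1];b=env.regions_of(n,t)[:1]
  if a and b:
    c=[np.argwhere(q[0]["region"]).mean(0)[::-1] for q in(a,b)];print(n,c,tri(s,c[0],t,c[1]))
E
```

```text
green (array([315.11940299, 318.76119403]), np.int64(67)) (array([394.03921569, 272.74509804]), np.int64(51)) (array([ 0.33474271, -0.29216995,  0.03697367]), np.float64(0.0010967962129628116))
spot (array([353.06666667, 270.83333333]), np.int64(30)) (array([403.38888889, 219.25      ]), np.int64(36)) (array([ 0.45334917, -0.29667675,  0.13376241]), np.float64(0.00014612648741574479))
knob black (array([351.99310345, 276.2       ]), np.int64(145)) (array([400.1635514 , 221.53738318]), np.int64(214)) (array([ 0.45338521, -0.29544332,  0.11197617]), np.float64(0.002135456180719774))
scene [303.0, 258.6, 393.8, 340.2] 0.9
top [347.4, 181.4, 443.5, 274.8] 0.9
white [array([332.145 , 268.2325]), array([367.00680272, 221.46485261])] (array([ 0.46195779, -0.22250351,  0.07374332]), np.float64(0.0034289055910596564))
yellow [array([368.08737864, 272.26941748]), array([397.43520782, 197.81662592])] (array([ 0.52069046, -0.29971026,  0.08194946]), np.float64(0.0013657353761146454))
```

Run:
```python
from h import *
s=env.snapshot("scene");t=env.snapshot("top")
print("motor",tri(s,(367,95),t,(357,70)))
print("stir beaker",tri(s,(346,222),t,(323,152)),"big beaker",tri(s,(232,200),t,(215,232)))
```

```text
motor (array([ 0.62952357, -0.12906687,  0.48725934]), np.float64(0.003991506848969593))
stir beaker (array([ 0.65019715, -0.11193436,  0.06031808]), np.float64(0.007422417816895194)) big beaker (array([0.41936783, 0.16260922, 0.09978485]), np.float64(0.012046342256230433))
```

Call:
jog_arm --increments '[0,0,0,-0.0275,-0.0236,-0.005,1,0,0,0,-0.0275,-0.0236,-0.005,1,0,0,0,-0.0275,-0.0236,-0.005,1,0,0,0,-0.0275,-0.0236,-0.005,1,0,0,0,-0.0275,-0.0236,-0.005,1]'

```text
time_s: 1.92
position: [0.2923, 0.3762, 0.3292]
eef_rot: [3.141, 0.0, 2.777]
wrist_force: [0.6, -0.0, 0.3]
width: 0.0854
grasp_force: 0.0
```

Call:
jog_arm --increments '[0,0,0,-0.0275,-0.0236,-0.005,1,0,0,0,-0.0275,-0.0236,-0.005,1,0,0,0,-0.0275,-0.0236,-0.005,1,0,0,0,-0.0275,-0.0236,-0.005,1]'

```text
time_s: 2.25
position: [0.3613, 0.2485, 0.3494]
eef_rot: [3.141, 0.0, 2.776]
wrist_force: [1.5, -0.4, -0.8]
width: 0.0855
grasp_force: 0.0
```

Call:
jog_arm --increments '[0,0,0,-0.016,-0.0355,0,1,0,0,0,-0.016,-0.0355,0,1,0,0,0,-0.016,-0.0355,0,1,0,0,0,-0.016,-0.0355,0,1,0,0,0,-0.016,-0.0355,0,1]'

```text
time_s: 2.67
position: [0.3717, 0.054, 0.3492]
eef_rot: [3.141, 0.001, 2.776]
wrist_force: [1.2, -0.6, 0.1]
width: 0.0854
grasp_force: 0.0
```

Call:
jog_arm --increments '[0,0,0,-0.016,-0.0355,0,1,0,0,0,-0.016,-0.0355,0,1,0,0,0,-0.016,-0.0355,0,1,0,0,0,-0.016,-0.0355,0,1]'

```text
time_s: 3.0
position: [0.3806, -0.1017, 0.3492]
eef_rot: [3.141, 0.001, 2.776]
wrist_force: [1.7, 0.5, 0.2]
width: 0.0853
grasp_force: 0.0
```

Call:
jog_arm --increments '[0,0,0,-0.0232,-0.0263,0,1,0,0,0,-0.0232,-0.0263,0,1,0,0,0,-0.0232,-0.0263,0,1,0,0,0,-0.0232,-0.0263,0,1,0,0,0,-0.0232,-0.0263,0,1]'

```text
time_s: 3.42
position: [0.4425, -0.2659, 0.349]
eef_rot: [3.142, 0.0, 2.775]
wrist_force: [1.0, 0.0, 0.7]
width: 0.0854
grasp_force: 0.0
```

Call:
jog_arm --increments '[0,0,0,-0.0232,-0.0263,0,1,0,0,0.115,0,0,0.02,1,0,0,0.115,0,0,0.02,1,0,0,0.115,0,0,0.02,1,0,0,0.115,0,0,0.02,1]'

```text
time_s: 3.83
position: [0.4546, -0.2973, 0.2679]
eef_rot: [3.141, 0.0, 2.309]
wrist_force: [1.1, -0.0, -0.2]
width: 0.0854
grasp_force: 0.0
```

Call:
jog_arm --increments '[0,0,0,0,0,0.032,1,0,0,0,0,0,0.032,1,0,0,0,0,0,0.032,1,0,0,0,0,0,0,-0.1,0,0,0,0,0,0,-0.3]'

```text
time_s: 4.25
position: [0.4533, -0.2959, 0.1717]
eef_rot: [-3.141, -0.005, 2.316]
wrist_force: [-0.2, 0.1, 0.1]
width: 0.0638
grasp_force: 0.0
```

Call:
jog_arm --increments '[0,0,0,0,0,0,-1,0,0,0,0,0,0,-1,0,0,0,0,0,0,-1,0,0,0,0,0,0,-1,0,0,0,0,0,0,-1]'

```text
time_s: 4.67
position: [0.4551, -0.2989, 0.1758]
eef_rot: [-3.139, 0.005, 2.315]
wrist_force: [-4.5, -2.8, 5.3]
width: 0.0354
grasp_force: 62.0
```

Call:
jog_arm --increments '[0,0,0.08,0,0,0,-1,0,0,0.105,0,0,0,-1,0,0,0.105,0,0,0,-1,0,0,0.105,0,0,0,-1,0,0,0.105,0,0,0,-1]'

```text
time_s: 5.08
position: [0.454, -0.2994, 0.1758]
eef_rot: [-3.139, 0.007, 1.81]
wrist_force: [-9.2, -5.4, 8.5]
width: 0.0351
grasp_force: 62.3
```

Call:
jog_arm --increments '[0,0,0.105,0,0,0,-1,0,0,0.105,0,0,0,-1,0,0,0.105,0,0,0,-1,0,0,0.105,0,0,0,-1,0,0,0.105,0,0,0,-1]'

```text
time_s: 5.5
position: [0.4527, -0.2994, 0.1758]
eef_rot: [-3.14, 0.008, 1.284]
wrist_force: [-13.6, -5.7, 10.8]
width: 0.0351
grasp_force: 62.7
```

Call:
jog_arm --increments '[0,0,0.105,0,0,0,-1,0,0,0.105,0,0,0,-1,0,0,0.105,0,0,0,-1,0,0,0.105,0,0,0,-1,0,0,0.105,0,0,0,-1]'

```text
time_s: 5.92
position: [0.4516, -0.2987, 0.1758]
eef_rot: [-3.141, 0.008, 0.758]
wrist_force: [-15.6, -2.8, 15.4]
width: 0.0351
grasp_force: 63.2
```

Call:
jog_arm --increments '[0,0,0.02,0,0,0,-1,0,0,0,0,0,0,-1,0,0,0,0,0,0,-1]'

```text
time_s: 6.17
position: [0.4515, -0.2987, 0.1758]
eef_rot: [-3.142, 0.008, 0.743]
wrist_force: [-15.1, -3.7, 15.1]
width: 0.0354
grasp_force: 63.1
```

Call:
jog_arm --increments '[0,0,0,0,0,0,0.2,0,0,0,0,0,0,1,0,0,0,0,0,0,1,0,0,0,0,0,0,1,0,0,0,0,0,-0.02,1]'

```text
time_s: 6.58
position: [0.4532, -0.2954, 0.19]
eef_rot: [-3.136, 0.0, 0.746]
wrist_force: [0.3, 0.0, -0.2]
width: 0.0855
grasp_force: 0.0
```

Call:
jog_arm --increments '[0,0,0,0,0,-0.035,1,0,0,0,0,0,-0.035,1,0,0,0,0,0,-0.035,1,0,0,0,0,0,-0.03,1,0,0,0,0,0,0,1]'

```text
time_s: 7.0
position: [0.4569, -0.2984, 0.335]
eef_rot: [3.13, -0.002, 0.746]
wrist_force: [1.3, -0.9, 0.3]
width: 0.0854
grasp_force: 0.0
```

Run:
```python
from h import *
s=env.snapshot("scene");t=env.snapshot("top")
a=cv2.resize(s["frame"][235:355,285:415],(520,480),interpolation=3);b=cv2.resize(t["frame"][170:290,335:455],(480,480),interpolation=3)
cv2.imwrite("pics/turned.png",cv2.resize(np.hstack([a,b]),(800,384)))
c=[]
for p in(s,t):
  r=env.regions_of("blue",p)[:1]
  if r: m=r[0]["region"]; c.append(np.argwhere(m).mean(0)[::-1]); print(r[0]["score"],r[0]["box"])
if len(c)==2: print(c,tri(s,c[0],t,c[1]))
print(env.state()["position"],env.state()["joint_pos"])
```

```text
0.66 [318.8, 277.4, 342.0, 317.2]
[ 0.45443683 -0.29654554  0.32676715] [-6.95205533e-01  3.06856734e-01  3.90572932e-02  1.30456970e+00
  2.62888664e-04  1.70028828e+00]
```

View pics/turned.png

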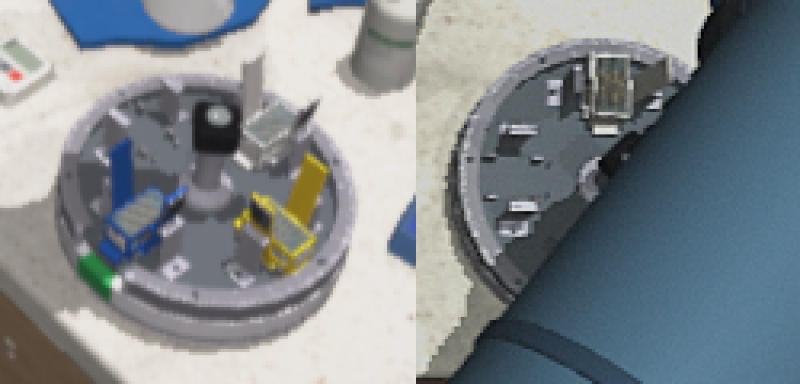

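In the scene view, blue stands at the green mark with its arms at crop (122,170) and (175,205). White and yellow are seated, and the arm hides the port in the top view. Next I'll fix blue's position against the scene mask and the bracket tops from the first top picture.

Run:
```python
from h import *
s=env.snapshot("scene"); t=dict(fx=424.2968906695095,fy=424.2968906695095,cx=279.096638116114,cy=208.35295018432197,rvec=[2.09632557,-2.07716441,0.25548259],tvec=[-0.00211254,0.49591895,1.03838286])
b=[onz(t,u,.091) for u in((387.2,253.75),(411.3,255))]; print("brackets",b,np.mean(b,0))
ax=np.array([.4535,-.2967]); ph=3.10
e=np.array([np.cos(ph),np.sin(ph)]); n=np.array([-e[1],e[0]]); P=ax+.075*e; print("port",P)
im=cv2.resize(s["frame"][235:355,285:415],(780,720),interpolation=3)
def draw(box,col):
    (x0,x1),(y0,y1),(z0,z1)=box
    X=np.array([[*(P+x*e+y*n),z+.046] for x in(x0,x1) for y in(y0,y1) for z in(z0,z1)])
    u=((proj(s,X)-[285,235]+.5)*6).astype(int)
    for i in range(8):
        for j in range(i): 
            if bin(i^j).count("1")==1: cv2.line(im,tuple(map(int,u[i])),tuple(map(int,u[j])),col,1)
draw(((-.026,.026),(-.014,.014),(0,.03)),(0,255,255))
for sg in(1,-1): 
    draw(((-.011,.011),sorted((sg*.0265,sg*.0305)),(.055,.081)),(0,0,255))
cv2.imwrite("pics/fit.png",im[150:600,60:560])
```

```text
brackets [array([ 0.37592714, -0.26410417,  0.091     ]), array([ 0.37338523, -0.32295503,  0.091     ])] [ 0.37465618 -0.2935296   0.091     ]
port [ 0.37856486 -0.29358145]
```

View pics/fit.png

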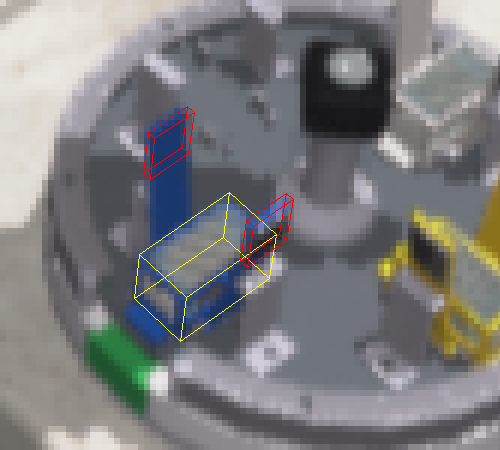

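The overlay matches the blue pads closely (within about 1 px), and the bracket midpoint agrees with the port to 4 mm. I'll turn the tool above the knob and then move to the port.

Call:
jog_arm --increments '[0,0,0.1123,0,0,0,1,0,0,0.1123,0,0,0,1,0,0,0.1123,0,0,0,1,0,0,0.1123,0,0,0,1,0,0,0.1123,0,0,0,1]'

```text
time_s: 7.67
position: [0.454, -0.2963, 0.3259]
eef_rot: [-3.139, 0.002, 0.179]
wrist_force: [-0.2, 0.4, 0.7]
width: 0.0857
grasp_force: 0.0
```

Call:
jog_arm --increments '[0,0,0.1123,0,0,0,1,0,0,0.1123,0,0,0,1,0,0,0,-0.038,0,0.02,1,0,0,0,-0.038,0,0.02,1,0,0,0,0,0,0,1]'

```text
time_s: 8.08
position: [0.3695, -0.2856, 0.2783]
eef_rot: [-3.123, 0.022, -0.043]
wrist_force: [-2.3, 2.3, -2.0]
width: 0.0857
grasp_force: 0.0
```

Call:
jog_arm --increments '[0,0,0,0,0,0,1]'

```text
time_s: 8.17
position: [0.3762, -0.2903, 0.284]
eef_rot: [-3.132, 0.01, -0.042]
wrist_force: [0.3, -0.1, 1.4]
width: 0.0853
grasp_force: 0.0
```

Call:
jog_arm --increments '[0,0,0,0,0,0.02,1,0,0,0,0,0,0.02,1,0,0,0,0,0,0.01,1,0,0,0,0,0,0,1,0,0,0,0,0,0,1]'

```text
time_s: 8.58
position: [0.3816, -0.2942, 0.239]
eef_rot: [-3.141, -0.0, -0.04]
wrist_force: [0.6, 0.3, 0.3]
width: 0.0852
grasp_force: 0.0
```

Run:
```python
from h import *
s=env.snapshot("scene");t=env.snapshot("top")
a=cv2.resize(s["frame"][215:335,275:405],(520,480),interpolation=3);b=cv2.resize(t["frame"][170:290,335:455],(480,480),interpolation=3)
cv2.imwrite("pics/above.png",cv2.resize(np.hstack([a,b]),(800,384)))
print(env.state()["position"],env.state()["eef_rot"])
```

```text
[ 0.38192279 -0.29466208  0.24008354] [ 3.14031445e+00 -1.63984063e-03 -3.99829071e-02]
```

View pics/above.png

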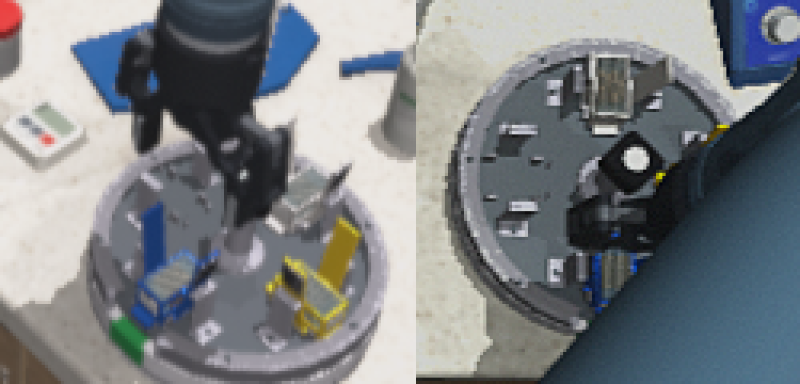

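The gripper is above blue with a finger on each side, and the view agrees with the model. I'll shift 5 mm outward, descend and pinch.

Call:
jog_arm --increments '[0,0,0,-0.005,-0.001,0.015,1,0,0,0,0,0,0.02,1,0,0,0,0,0,0.02,1,0,0,0,0,0,0.013,1,0,0,0,0,0,0,1]'

```text
time_s: 9.1
position: [0.3755, -0.2921, 0.1696]
eef_rot: [-3.14, 0.002, -0.04]
wrist_force: [-0.7, 0.0, -0.3]
width: 0.0853
grasp_force: 0.0
```

Call:
jog_arm --increments '[0,0,0,0,0,0,1,0,0,0,0,0,0,0.4,0,0,0,0,0,0,0.2]'

```text
time_s: 9.35
position: [0.3769, -0.2937, 0.1727]
eef_rot: [3.139, -0.002, -0.04]
wrist_force: [-0.5, -0.4, 5.3]
width: 0.0637
grasp_force: 4.0
```

Call:
jog_arm --increments '[0,0,0,0,0,0,0,0,0,0,0,0,0,-0.2,0,0,0,0,0,0,-1,0,0,0,0,0,0,-1,0,0,0,0,0,0,-1]'

```text
time_s: 9.77
position: [0.3775, -0.2942, 0.1741]
eef_rot: [3.138, -0.004, -0.04]
wrist_force: [-1.1, 1.7, 12.2]
width: 0.0374
grasp_force: 60.1
```

Call:
jog_arm --increments '[0,0,0,0,0,0,-1,0,0,0,0,0,0,-1,0,0,0,0,0,0,-1]'

```text
time_s: 10.02
position: [0.3774, -0.2942, 0.1741]
eef_rot: [3.138, -0.004, -0.04]
wrist_force: [-1.3, 1.6, 13.0]
width: 0.0377
grasp_force: 60.1
```

Call:
jog_arm --increments '[0,0,0,0,0,-0.004,-1,0,0,0,0,0,-0.006,-1,0,0,0,0,0,-0.006,-1,0,0,0,0,0,-0.006,-1,0,0,0,0,0,-0.006,-1]'

```text
time_s: 10.43
position: [0.3757, -0.2924, 0.1995]
eef_rot: [-3.141, 0.001, -0.04]
wrist_force: [-0.2, -0.6, -2.3]
width: 0.0376
grasp_force: 61.1
```

Call:
jog_arm --increments '[0,0,0,0,0,-0.01,-1,0,0,0,0,0,-0.015,-1,0,0,0,0,0,-0.015,-1,0,0,0,0,0,-0.015,-1,0,0,0,0,0,-0.015,-1]'

```text
time_s: 10.85
position: [0.3756, -0.2924, 0.2699]
eef_rot: [-3.141, 0.001, -0.04]
wrist_force: [0.7, 0.6, -2.9]
width: 0.0372
grasp_force: 61.1
```

Call:
jog_arm --increments '[0,0,0,0,0,-0.015,-1,0,0,0,0,0,-0.01,-1,0,0,0,0,0,-0.005,-1,0,0,0,0,0,0,-1,0,0,0,0,0,0,-1]'

```text
time_s: 11.27
position: [0.3758, -0.2926, 0.2989]
eef_rot: [-3.141, 0.0, -0.04]
wrist_force: [0.4, 0.7, -3.2]
width: 0.0375
grasp_force: 61.1
```

Call:
jog_arm --increments '[0,0,0,0,0,0,-1,0,0,0,0,0,0,-1,0,0,0,0,0,0,-1,0,0,0,0,0,0,-1,0,0,0,0,0,0,-1]'

```text
time_s: 11.68
position: [0.3758, -0.2926, 0.2987]
eef_rot: [-3.141, 0.0, -0.04]
wrist_force: [0.2, 0.9, -2.6]
width: 0.0374
grasp_force: 61.1
```

Run:
```python
from h import *
s=env.snapshot("scene");t=env.snapshot("top")
a=cv2.resize(s["frame"][215:335,275:405],(520,480),interpolation=3);b=cv2.resize(t["frame"][170:290,335:455],(480,480),interpolation=3)
cv2.imwrite("pics/lift.png",cv2.resize(np.hstack([a,b]),(800,384)))
print(env.state())
```

```text
{'time_s': 11.7833, 'joint_pos': array([-7.94943318e-01,  1.79796009e-01, -1.99474171e-01,  1.19185599e+00,
        6.73143308e-05,  2.38700219e+00]), 'dq': array([-8.92815653e-06,  9.53476358e-04,  1.83415036e-03,  6.10938405e-05,
        5.49216093e-05, -1.18315069e-03]), 'joint_torque': array([-2.40658246e-04, -3.71857774e+01,  2.75841755e+01,  6.45532404e-03,
        1.61213215e-03,  7.67722014e-06]), 'position': array([ 0.37586991, -0.29270529,  0.2988998 ]), 'eef_rot': array([-3.14131768e+00,  1.94195000e-04, -4.03528431e-02]), 'wrist_force': array([ 0.09498281, -0.14851489, -2.22077506]), 'ft_torque': array([-0.02550518, -0.01982732, -0.0204917 ]), 'grasp_force': 61.06069207191467, 'width': 0.03719749428668922}
```

View pics/lift.png

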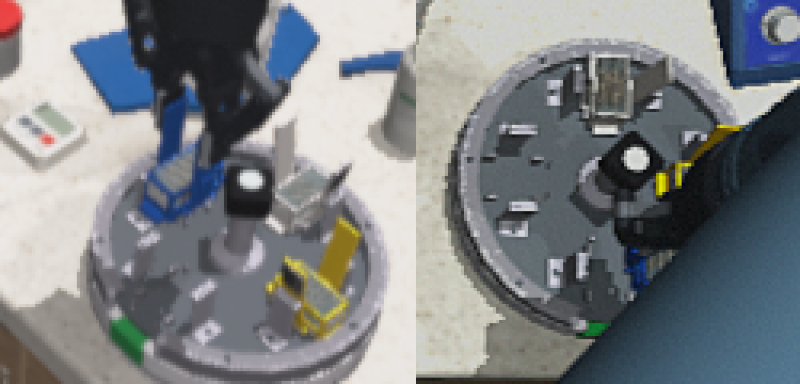

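The lift view shows blue hanging level from the fingers over the empty port nest, with its body at crop (180,185). White and yellow are seated, and the jar and timer haven't moved.

```bash
python3 -c "
from plant import env
print(env.sign_off())"
```

```text
the job is handed in; nothing more can be done
None
```

The job is handed in: the blue cassette was turned to the load port and lifted about 12 cm, hanging level from the fingers with its catches pinched; the hand-in returned no verdict.

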